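# Unlatch the shell clamp and hold its bar up

## Robot

A 6-joint arm with a two-finger parallel gripper is mounted at the origin on the work surface. World frame = base frame: x ahead of the robot, y to its left, z up, the work surface at z = 0. Lengths are in m, angles in rad, forces in N, time in s.
With the tool pointing down it reaches from about 0.35 to 0.85 m from the base axis. Payload 8.1 kg.
Tool frame: the origin (TCP) lies at the very end of the fingers, on their centre line; the grasp point (between the pads) lies 19 mm behind it; z points along the fingers, y is the line along which they close (so a half turn about z gives the same grasp; the last joint's range is limited). The gripper opens to 93 mm and grips with 3 to 60 N. Pads are 15 mm wide; open, the fingers measure 128 mm over their backs; the gripper's body (75 mm by 188 mm) begins 65 mm behind the grasp point.
Start: joints at [-1.387, 0.13, 1.488, -0, 1.523, -0.085], TCP at [0.159, -0.578, 0.189] pointing down, gripper open.
Joint ranges: [-2.96, 2.96], [-0.89, 2.26], [0.02, 2.5], [-1.34, 4.48], [0, 2.73], [-2.66, 2.66]. Speed limits (rad/s): [2.39, 2.39, 2.79, 3.14, 3.14, 3.14].

## Interface

Orientations are given as a rotation vector (axis times angle).
In Python, from plant import monitor, eyes, ticket gives the robot as it stands.
- The arm moves only by the tool arm_command, never from a script. Its argument "deltas" is a list that holds one entry, the list of rows, each a list of 6 numbers: the shift along the world's x, y, z in cm, then the turn, a rotation vector about the world's x, y, z in degrees. In form: [[[tx, ty, tz, rx, ry, rz], ...]]. A call has 1 to 12 rows; each row shifts and turns the commanded pose from where the row before left it; what a row does not reach is not made up. A row lasts 1/12 s, in which the tool goes at most 41.7 mm and 7.16 degrees, less where a joint would pass 70% of its speed; a pose out of reach is approached as far as the arm can. A call is refused whole if a number of a shift passes 4.17 or a number of a turn 7.16, either way. A call with a gripper value outside its range is refused whole. "gripper" is the opening, from -1 (shut) to 1 (fully open), set as the call begins (left out, the last holds). The fingers move at their own pace and stop on an object; "squeeze" is the grip in N (left out, the last holds). Time passes only in rows, so rows that do not move let the fingers close. It gives the time, the measured TCP pose, the force, the opening and the grip force at its end, in the units of the state.
- monitor.read_state(): the state, without advancing time (a new reading comes with each control period).
- eyes.read_camera(name): name is "scene" or "top"; returns the picture (420x560x3 uint8, blue, green, red); there is no depth.
- eyes.camera_model(name): a dict with "fx", "fy", "cx", "cy" (pixels), "k1" (the pictures are not rectified: a ray, as slopes to the right and down, at radius r is drawn at 1 + k1 r^2 times it, then the intrinsics apply), "rvec" (rotation vector, rad) and "tvec" (3), from world to camera coordinates, as OpenCV has them. Camera axes: x right, y down, z forward; pixel columns grow to the right and rows downward; lengths in m; the calibration is good to about 2 mm. A picture is of the moment at which its call begins. camera_model takes no time and is no camera call.
- ticket.close_job(): hands the job in; it is judged then, once.
The state is a dict: "t": time; "q": joint angles; "dq": joint speeds; "joint_torque": joint torques, N m; "tool_pos": TCP position; "orientation": TCP orientation; "force": force on the tool from outside, world axes, zero at the start; "wrist_torque": the same for the moment, N m; "opening": finger opening in m; "gripper_force": force on a finger pad.
Only numpy, scipy, OpenCV 4.12 (cv2) and the standard library are available. Lean on these libraries where they do the work, as an engineer would, in place of code of your own. Each camera call takes 0.05 s, during which the arm holds its last target. There are 200 camera calls.

## Task

The oyster in the shell clamp is done: pull the red latch tab sideways, away from the bar, against its spring and, keeping it drawn, lift the bar gently off its ball. Finish while still holding the bar in the gripper, raised at about 30 degrees, so that the oyster can be taken out. Do not force the bar while it is latched, jerk it or let it drop, and leave the oyster in its cradle and the things around the clamp where they are.

Things in the scene. Friction and masses are not known exactly. Their poses are not given: they have to be found in the camera images.
- stand: the shell clamp's fixed stand: board 330 x 170 x 18 mm with a steel strip on it. Origin under the board's centre; +x runs from the ball end to the hinge end, +y to the latch side. At x -120 mm the ball; at x +15 the oyster's cradle (rubber pad 100 x 100, top at z 36, four posts up to z 58); at x +120 the grey hinge yoke, 60 wide, top at z 113, its level pin along y at z 100
- ball: steel ball of 25 mm on a 12 mm neck, fixed on the stand; its centre is 82 mm above the table, its top 94.5 mm, its underside is cut flat at 75 mm. Origin on its axis at table height
- clamp_bar: blue 20 mm square steel bar, about 0.5 kg. Origin on the hinge pin, 100 mm above the table; -x runs along the bar to the nose, y is the hinge axis. Its steel coupler housing covers the ball at x -240: 56 long, 36 wide, z -35 to +12, with a spring barrel 22 thick out to y +34 at z -30. It falls shut by its own weight unless held
- screw (a point): pressure screw through the bar: this point is on its axis at the underside of its rubber foot (26 mm wide), 1 mm over the oyster; its black knob (28 mm wide) reaches 73 mm above this point
- hinge (a joint): angle of the bar (rad): 0 down on the ball, growing as the nose is lifted, stop at 1.1. Raising is a positive turn about clamp_bar's +y axis. The latch bolt is above the ball from about 0.12 on; until then the latch must be kept drawn
- latch (a joint): how far the latch is drawn out (m): 0 shut, its bolt under the ball so that the bar cannot rise; fully out at 0.014; the bolt clears the ball from about 0.007 on. A spring pulls it shut with 8 N at 0, rising to about 14 N fully out
- latch_tab (a point): grip point in the red upright latch tab, 104 mm above the table with the bar down; at x -240, y +69, z +4 mm in clamp_bar's frame. The bar carries the latch and can be lifted by the tab. Axes as clamp_bar's; the latch is drawn to +y, away from the bar. Tab 10 mm thick (y), 28 (x), from 42 below this point to 20 above
- latch_rod (a point): where the 8 mm rod of the latch enters the tab, 34 mm below the latch_tab point; the rod runs from here to -y into the spring barrel. Above the rod there is 30 mm free beside the tab to the barrel and 46 mm to the housing; the other side is open
- oyster: brown pearl oyster of about 78 mm, 30 mm thick, lying loose and flat in the cradle under the bar, its top 66 mm above the table. Origin at the centre of its underside. Not to be disturbed
- bead_box_a: clear plastic box 75 x 105 x 36 mm of white beads, in the work tray; origin under its centre. Bystander
- bead_box_b: a second such box in the work tray. Bystander
- wood_block: dark wooden block 45 x 85 x 40 mm in the work tray; origin under its centre. Bystander
- whetstone: whetstone, yellow over grey, 50 x 85 x 32 mm in the work tray; origin under its centre. Bystander
- tumbler: pale blue glass tumbler 68 mm wide, 62 mm high in the work tray; origin under its centre. Bystander
- spare_oyster: another brown oyster of about 84 mm, 31 mm thick, on the table; origin under its centre. Bystander
- wedge: black plastic shell wedge 90 x 22 x 16 mm lying on the table; origin under its centre. Bystander

How it is judged:
By the outcome, as a careful person would: the job done as asked, in the order asked, and still so for the second after the job is handed in, while the arm keeps its last pose, push and grip.
It also fails if it takes over 32 s, if anything falls off the work surface, if the arm or the gripper's body presses on something with over 40 N, if the wrist force passes 120 N, or if a joint passes its speed limit or range.

## Working session

There is one attempt and no reset: what is moved stays moved. The work goes in short steps, Python scripts to look and compute and a tool call to move; the robot and the scene stay as the last step left them, time stands still between calls to the robot, and variables do not carry over. Pictures are saved under pics/ and viewed, at most 10 in all, crops included, and the job is handed in when it is done.

Besides the shell and the picture viewer there is one more tool, called after "Emit:" as name(argument=value, ...) on one line, values as JSON. arm_command: Moves the arm, as the interface text tells. Its arguments: {"type":"object","properties":{"deltas":{"type":"array"},"gripper":{"type":"number"},"squeeze":{"type":"number"}},"required":["deltas"]}

```bash
mkdir -p pics; cat > h.py <<'E'
import numpy as np, cv2
from plant import monitor, eyes, ticket
def ray(cam,u,v):
    m=eyes.camera_model(cam)
    x,y=(u-m['cx'])/m['fx'],(v-m['cy'])/m['fy']
    xu,yu=x,y
    for _ in range(30):
        s=1+m['k1']*(xu*xu+yu*yu); xu,yu=x/s,y/s
    R=cv2.Rodrigues(np.array(m['rvec'],float))[0]; t=np.array(m['tvec'],float).ravel()
    return -R.T@t, R.T@np.array([xu,yu,1.])
def onz(cam,u,v,z):
    c,d=ray(cam,u,v); return c+d*(z-c[2])/d[2]
def proj(cam,P):
    m=eyes.camera_model(cam); R=cv2.Rodrigues(np.array(m['rvec'],float))[0]
    p=R@np.array(P,float)+np.array(m['tvec'],float).ravel(); x,y=p[:2]/p[2]; s=1+m['k1']*(x*x+y*y)
    return np.array([m['fx']*x*s+m['cx'],m['fy']*y*s+m['cy']])
def tri(a,b):
    (c1,d1),(c2,d2)=a,b
    A=np.stack([d1,-d2],1); s=np.linalg.lstsq(A,c2-c1,rcond=None)[0]
    p,q=c1+s[0]*d1,c2+s[1]*d2; return (p+q)/2,np.linalg.norm(p-q)
E
python3 - <<'E'
from h import *
for n in('scene','top'):
    im=eyes.read_camera(n); cv2.imwrite(f'pics/{n}0.png',im)
    c,d=ray(n,280,210); print(n,c,d,eyes.camera_model(n)['fx'])
    hsv=cv2.cvtColor(im,cv2.COLOR_BGR2HSV)
    for nm,lo,hi in(('red',(0,140,70),(8,255,255)),('red2',(172,140,70),(180,255,255)),('blue',(100,120,40),(130,255,255))):
        m=cv2.inRange(hsv,lo,hi); k,l,s,ce=cv2.connectedComponentsWithStats(m)
        for i in range(1,k):
            if s[i,4]>25: print(n,nm,s[i],ce[i].round(1))
print(monitor.read_state())
E
```

```text
scene [ 1.13155758 -0.71742888  1.18765878] [-0.4516869  0.4423166 -0.7748745] 441.86732261107585
scene red [303 238   6  18  75] [305.2 246. ]
scene blue [  0   0  19  55 612] [ 5.9 26.3]
scene blue [ 19   0  66  20 698] [44.1  6.3]
scene blue [  0 177  13  30 175] [  3.5 194.7]
scene blue [333 189   8  16  83] [336.3 196.3]
scene blue [327 214  10  28 182] [331.4 227.5]
scene blue [  0 255  34  42 852] [ 13.2 274.2]
top [ 0.36527876 -0.07493786  1.26181559] [ 0.10238772 -0.01408203 -0.99470248] 452.8814099176409
top red [297 142  11  13  59] [301.7 147.1]
top blue [248 128  34  27 304] [263.7 140.6]
top blue [210 152  36  24 292] [226.7 163.4]
top blue [536 191  15 133 976] [541.5 238.1]
{'t': 0.1, 'q': array([-1.38736741e+00,  1.31089529e-01,  1.48913691e+00, -1.05456267e-05,
        1.52301341e+00, -8.54178131e-02]), 'dq': array([ 8.80041733e-04, -4.24981644e-05, -2.38994104e-03, -1.07631205e-03,
        4.16886944e-04,  8.86592753e-04]), 'joint_torque': array([ 1.10181962e-03, -5.61338818e+01, -4.93097198e+01,  7.69816828e-02,
        2.91630684e-02, -8.22966058e-05]), 'tool_pos': array([ 0.15927752, -0.57789803,  0.18760845]), 'orientation': array([-3.11162167e+00, -4.20813168e-01,  1.43197186e-04]), 'force': array([-0.74427196,  0.03813262,  0.15192332]), 'wrist_torque': array([-0.03104371,  0.00483182,  0.00506826]), 'gripper_force': 0.0, 'opening': 0.09264036255793193}
```

View pics/scene0.png

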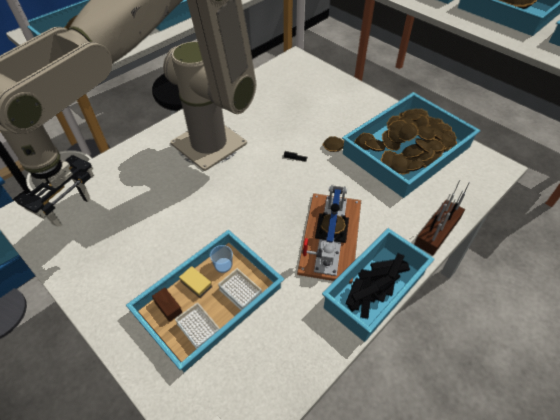

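View pics/top0.png

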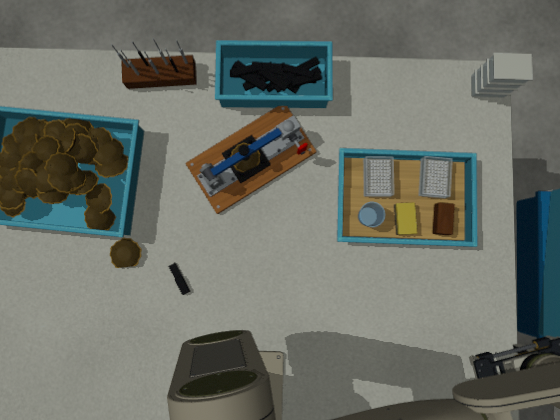

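Both views show the clamp at the far centre (top: board 188–318 × 107–213 px). The hinge is at its lower left (~207,170), the housing at (289,127), and the red tab at (302,147), pointing toward the robot and the tray. Next I'll measure the board and the tab.

```bash
python3 - <<'E'
from h import *
im=cv2.imread('pics/top0.png'); hsv=cv2.cvtColor(im,cv2.COLOR_BGR2HSV)
sub=np.zeros(im.shape[:2],np.uint8); sub[100:220,180:325]=255
m=cv2.inRange(hsv,(4,100,60),(16,255,255))&sub
m=cv2.morphologyEx(m,cv2.MORPH_OPEN,np.ones((2,2)))
pts=np.argwhere(m)[:,::-1]
w=np.array([onz('top',u,v,.018)[:2] for u,v in pts])
r=cv2.minAreaRect((w*1000).astype(np.float32)); print('board rect mm',r, cv2.boxPoints(r).round(0).tolist())
# bar line
b=cv2.inRange(hsv,(100,120,40),(130,255,255))&sub
pb=np.argwhere(b)[:,::-1]; wb=np.array([onz('top',u,v,.11)[:2] for u,v in pb])
c=wb.mean(0); d=np.linalg.svd(wb-c,full_matrices=False)[2][0]; print('bar',c,d,np.degrees(np.arctan2(d[1],d[0])))
a=np.radians(0)
# tab
ims=cv2.imread('pics/scene0.png'); hs=cv2.cvtColor(ims,cv2.COLOR_BGR2HSV)
for n,h,(x0,x1,y0,y1) in(('top',hsv,(290,316,136,160)),('scene',hs,(295,315,230,262))):
    mm=cv2.inRange(h,(0,120,60),(6,255,255))|cv2.inRange(h,(172,120,60),(180,255,255)); q=np.zeros_like(mm); q[y0:y1,x0:x1]=mm[y0:y1,x0:x1]
    P=np.argwhere(q)[:,::-1]; print(n,P.mean(0),P.min(0),P.max(0),len(P))
cv2.imwrite('pics/z.png',np.hstack([cv2.resize(im[100:220,180:330],None,fx=2.66,fy=4*.665,interpolation=2),cv2.resize(ims[180:290,290:370],None,fx=2.9,fy=2.9,interpolation=2)]) if 0 else cv2.resize(im[100:220,180:330],None,fx=5,fy=5,interpolation=2))
cv2.imwrite('pics/zs.png',cv2.resize(ims[175:285,285:375],None,fx=5.4,fy=5.4,interpolation=2))
E
```

```text
Traceback (most recent call last):
  File "h.py", line 12, in onz
    c,d=ray(cam,u,v); return c+d*(z-c[2])/d[2]
        ~~~^^^^^^^^^
  File "h.py", line 4, in ray
    m=eyes.camera_model(cam)
ValueError: time passes only in moves, steps and waits
```

```bash
sed -i "s/m=eyes.camera_model(cam)/m=M(cam)/; s/^def ray/import functools\n@functools.lru_cache\ndef M(cam): return eyes.camera_model(cam)\ndef ray/" h.py; python3 - <<'E'
from h import *
im=cv2.imread('pics/top0.png'); hsv=cv2.cvtColor(im,cv2.COLOR_BGR2HSV)
sub=np.zeros(im.shape[:2],np.uint8); sub[100:220,180:325]=255
m=cv2.inRange(hsv,(4,100,60),(16,255,255))&sub
m=cv2.morphologyEx(m,cv2.MORPH_OPEN,np.ones((2,2)))
pts=np.argwhere(m)[:,::-1]
w=np.array([onz('top',u,v,.018)[:2] for u,v in pts])
r=cv2.minAreaRect((w*1000).astype(np.float32)); print('board rect mm',r, cv2.boxPoints(r).round(0).tolist())
b=cv2.inRange(hsv,(100,120,40),(130,255,255))&sub
b[:112]=0
pb=np.argwhere(b)[:,::-1]; wb=np.array([onz('top',u,v,.11)[:2] for u,v in pb])
c=wb.mean(0); d=np.linalg.svd(wb-c,full_matrices=False)[2][0]; print('bar',c,d,np.degrees(np.arctan2(d[1],d[0])))
ims=cv2.imread('pics/scene0.png'); hs=cv2.cvtColor(ims,cv2.COLOR_BGR2HSV)
C=[]
for n,h,(x0,x1,y0,y1) in(('top',hsv,(290,316,136,160)),('scene',hs,(295,315,230,262))):
    mm=cv2.inRange(h,(0,120,60),(6,255,255))|cv2.inRange(h,(172,120,60),(180,255,255)); q=np.zeros_like(mm); q[y0:y1,x0:x1]=mm[y0:y1,x0:x1]
    P=np.argwhere(q)[:,::-1]; print(n,P.mean(0),P.min(0),P.max(0),len(P)); C.append(ray(n,*P.mean(0)))
print('tab tri',tri(*C))
cv2.imwrite('pics/z.png',cv2.resize(im[100:220,180:330],None,fx=5,fy=5,interpolation=2))
cv2.imwrite('pics/zs.png',cv2.resize(ims[175:285,285:375],None,fx=5.4,fy=5.4,interpolation=2))
E
```

```text
board rect mm ((636.5328369140625, -9.769668579101562), (169.52833557128906, 328.0580139160156), 33.9404411315918) [[475.0, 79.0], [658.0, -193.0], [798.0, -99.0], [615.0, 174.0]]
bar [0.63298653 0.00168248] [-0.55731412  0.83030173] 123.87025411007349
top [301.7826087  147.65217391] [297 143] [307 153] 69
scene [305.02941176 246.35294118] [303 238] [307 255] 68
tab tri (array([ 0.65006919, -0.14389373,  0.10183255]), np.float64(0.00013828358450246716))
```

View pics/z.png

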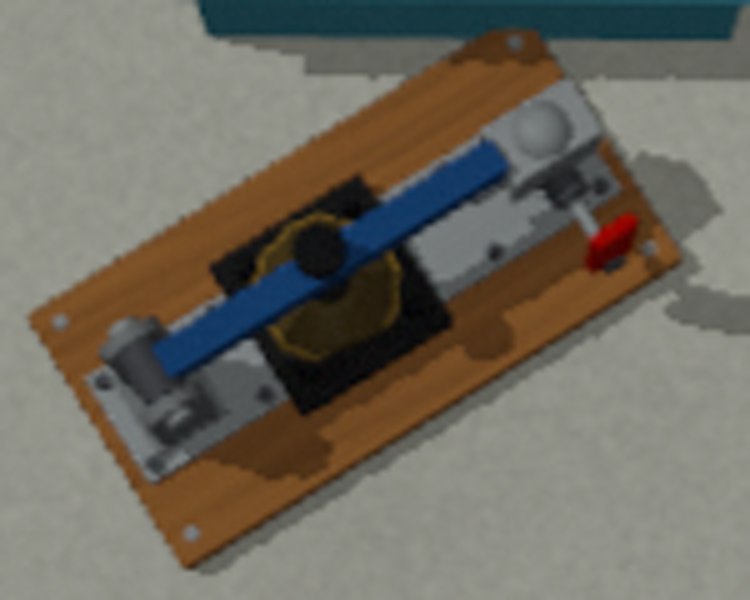

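View pics/zs.png

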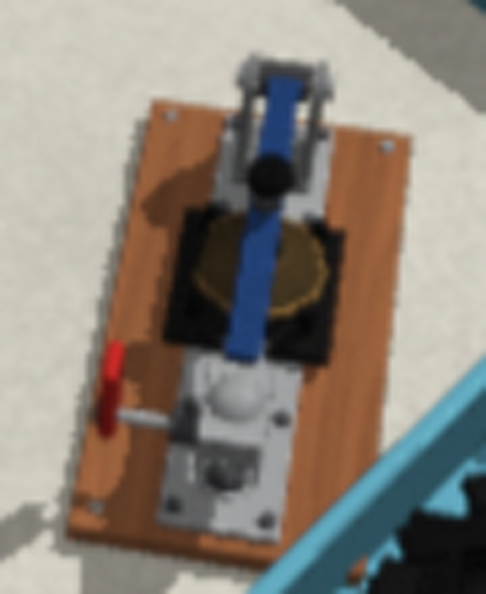

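The crops confirm the geometry: board 328 × 170 mm, axis at 123.9°, and the tab standing free on its rod. Next I'll compare the predicted tab with the images and work out the approach.

```bash
cat >> h.py <<'E'
TH=np.radians(123.9); X=np.array([np.cos(TH),np.sin(TH),0]); Y=np.array([-np.sin(TH),np.cos(TH),0]); C0=np.array([.6365,-.0098,0])
def W(x,y,z): return C0+X*x+Y*y+np.array([0,0,z])
def S(p): d=np.array(p)-C0; return np.array([d@X,d@Y,d[2]])
E
python3 - <<'E'
from h import *
box=[W(-.12+a,.069+b,z) for a in(-.014,.014) for b in(-.005,.005) for z in(.062,.124)]
for n in('top','scene'):
    p=np.array([proj(n,q) for q in box]); h=cv2.convexHull(p.astype(np.float32)).reshape(-1,2); mm=cv2.moments(h); print(n,p.min(0),p.max(0),mm['m10']/mm['m00'],mm['m01']/mm['m00'])
for u,v in((301.8,147.65),):
    print('top@.11',S(onz('top',u,v,.110)))
# scene ray at stand x=-.12 plane
c,d=ray('scene',305,246.4); s=(-.125-S(c)[0])/(d@X); print('scene@x-.125',S(c+d*s))
im=cv2.imread('pics/top0.png'); hsv=cv2.cvtColor(im,cv2.COLOR_BGR2HSV)
# knob & dome checks
print('expected dome px',proj('top',W(-.12,0,.112)),'ball seen ~ (288,126); hinge pin',proj('top',W(.12,0,.1)))
E
```

```text
top [296.89249501 142.64213627] [309.48900412 156.875953  ] 303.1041645824711 149.7496831666165
scene [300.32281367 237.99704844] [305.80377036 257.91149204] 303.0201116023052 247.91202409508745
top@.11 [-0.11740444  0.06500734  0.11      ]
scene@x-.125 [-0.125       0.06288124  0.11054483]
expected dome px [289.21128315 126.23928276] ball seen ~ (288,126); hinge pin [211.13776373 175.62052354]
```

```bash
sed -i 's/C0=np.array(\[.6365,-.0098,0\])/C0=np.array([.6397,-.0077,0])/' h.py; python3 - <<'E'
from h import *
t=W(-.119,.069,.086); print('target tcp',t,'Y',Y); s=monitor.read_state(); print((t-s['tool_pos'])*100)
E
```

```text
target tcp [ 0.64880082 -0.14495587  0.086     ] Y [-0.83001229 -0.55774511  0.        ]
[ 48.95233042  43.29421528 -10.16084526]
```

Emit:
arm_command(deltas=[[[2.04, 1.8, 0.25, 0, 0, 4.52], [2.04, 1.8, 0.25, 0, 0, 4.52], [2.04, 1.8, 0.25, 0, 0, 4.52], [2.04, 1.8, 0.25, 0, 0, 4.52], [2.04, 1.8, 0.25, 0, 0, 4.52], [2.04, 1.8, 0.25, 0, 0, 4.52], [2.04, 1.8, 0.25, 0, 0, 4.52], [2.04, 1.8, 0.25, 0, 0, 4.52], [2.04, 1.8, 0.25, 0, 0, 4.52], [2.04, 1.8, 0.25, 0, 0, 4.52], [2.04, 1.8, 0.25, 0, 0, 4.52], [2.04, 1.8, 0.25, 0, 0, 4.52]]], gripper=-0.2)

```text
t: 1.1
tool_pos: [0.4048, -0.3612, 0.2182]
orientation: [-2.575, -1.798, 0.0]
force: [-0.9, 0.4, 0.6]
opening: 0.0373
gripper_force: 0.0
```

Emit:
arm_command(deltas=[[[2.04, 1.8, 0, 0, 0, 4.52], [2.04, 1.8, 0, 0, 0, 4.52], [2.04, 1.8, 0, 0, 0, 4.52], [2.04, 1.8, 0, 0, 0, 4.52], [2.04, 1.8, 0, 0, 0, 4.52], [2.04, 1.8, 0, 0, 0, 4.52], [2.04, 1.8, 0, 0, 0, 4.52], [2.04, 1.8, 0, 0, 0, 4.52], [2.04, 1.8, 0, 0, 0, 4.52], [2.04, 1.8, 0, 0, 0, 4.52], [2.04, 1.8, 0, 0, 0, 4.52], [2.04, 1.8, 0, 0, 0, 4.52]]])

```text
t: 2.1
tool_pos: [0.6496, -0.1453, 0.2178]
orientation: [-1.472, -2.774, 0.0]
force: [1.2, 0.5, -0.3]
opening: 0.0372
gripper_force: 0.0
```

```bash
cat > st.py <<'E'
from h import *
s=monitor.read_state(); R=cv2.Rodrigues(np.array(s['orientation']))[0]
y=R[:,1]; print('t',s['t'],'tcp',s['tool_pos'].round(4),'stand',S(s['tool_pos']).round(4),'tooly yaw',np.degrees(np.arctan2(y[1],y[0])).round(2),'z',R[:,2].round(3),'tilt',np.degrees(np.arctan2(R[:,2]@-X,-R[2,2])).round(2))
F=s['force']; print('F stand',(F@X).round(2),(F@Y).round(2),F[2].round(2),'open',s['opening'],'grip',s['gripper_force'],'q',s['q'].round(2))
E
python3 st.py
```

```text
t 2.1 tcp [ 0.6496 -0.1453  0.2178] stand [-0.1197  0.0686  0.2178] tooly yaw 34.11 z [-0.001  0.    -1.   ] tilt -0.05
F stand -0.24 -1.26 -0.31 open 0.03715924940518438 grip 0.0 q [-0.3   0.3   1.24 -0.    1.6  -0.89]
```

Emit:
arm_command(deltas=[[[-0.01, 0, -1.2, 0, 0, 0], [-0.01, 0, -1.2, 0, 0, 0], [-0.01, 0, -1.2, 0, 0, 0], [-0.01, 0, -1.2, 0, 0, 0], [-0.01, 0.01, -1.2, 0, 0, 0], [-0.01, 0.01, -1.2, 0, 0, 0], [-0.01, 0.01, -1, 0, 0, 0], [0, 0, 0, 0, 0, 0]]])

```text
t: 2.77
tool_pos: [0.6463, -0.146, 0.1331]
orientation: [-1.477, -2.768, 0.001]
force: [-1.4, 1.1, -0.6]
opening: 0.0371
gripper_force: 0.0
```

```bash
python3 st.py; python3 - <<'E'
from h import *
a=eyes.read_camera('scene'); b=eyes.read_camera('top')
A=cv2.resize(a[190:290,265:365],None,fx=4,fy=4,interpolation=2); B=cv2.resize(b[90:190,240:340],None,fx=4,fy=4,interpolation=2)
cv2.imwrite('pics/a1.png',np.hstack([A,B]))
E
```

```text
t 2.7667 tcp [ 0.6463 -0.146   0.1331] stand [-0.1185  0.0717  0.1331] tooly yaw 33.84 z [-0.004  0.001 -1.   ] tilt -0.2
F stand 1.65 0.53 -0.65 open 0.037118248367776024 grip 0.0 q [-0.3   0.33  1.36  0.    1.46 -0.89]
```

View pics/a1.png

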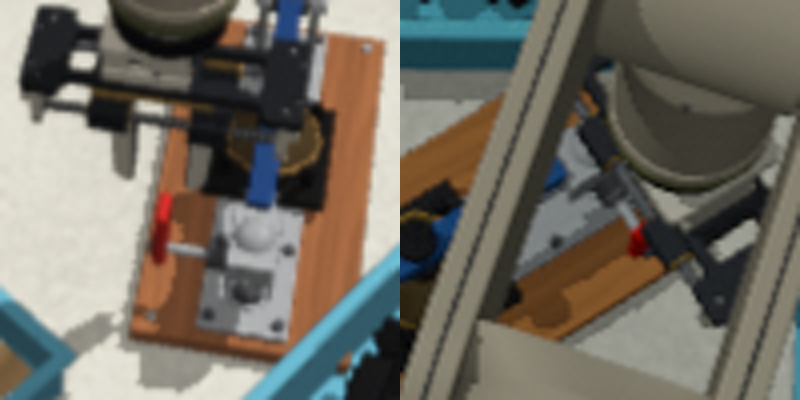

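The scene crop shows the two fingertips (125,175) and (200,180) straddling the tab at (162,200), well centred. I'll descend with a small correction and then close gently.

Emit:
arm_command(deltas=[[[0.1, 0.07, -0.5, 0, 0, 0], [0.1, 0.07, -0.6, 0, 0, 0], [0, 0, -0.6, 0, 0, 0], [0, 0, -0.6, 0, 0, 0], [0, 0, -0.6, 0, 0, 0], [0, 0, -0.6, 0, 0, 0], [0, 0, -0.6, 0, 0, 0], [0, 0, -0.5, 0, 0, 0], [0, 0, 0, 0, 0, 0], [0, 0, 0, 0, 0, 0]]])

```text
t: 3.7
tool_pos: [0.6499, -0.1446, 0.09]
orientation: [-1.477, -2.772, 0.0]
force: [-0.4, 0.3, 0.3]
opening: 0.0372
gripper_force: 0.0
```

```bash
python3 st.py
```

```text
t 3.7 tcp [ 0.6499 -0.1446  0.09  ] stand [-0.1194  0.0679  0.09  ] tooly yaw 33.88 z [-0.001  0.    -1.   ] tilt -0.04
F stand 0.49 0.12 0.32 open 0.03721016171146968 grip 0.0 q [-0.3   0.37  1.39  0.    1.38 -0.89]
```

Lower 3 mm more and close gently (low squeeze first, so that off-centre contact shows as a force).

Emit:
arm_command(deltas=[[[0, 0, -0.3, 0, 0, 0], [0, 0, 0, 0, 0, 0], [0, 0, 0, 0, 0, 0], [0, 0, 0, 0, 0, 0], [0, 0, 0, 0, 0, 0], [0, 0, 0, 0, 0, 0]]], gripper=-1, squeeze=6)

```text
t: 4.2
tool_pos: [0.6501, -0.145, 0.0878]
orientation: [1.478, 2.772, -0.001]
force: [-2.2, -0.1, 1.4]
opening: 0.01
gripper_force: 6.0
```

```bash
python3 st.py
```

```text
t 4.2 tcp [ 0.6501 -0.145   0.0878] stand [-0.1198  0.0679  0.0878] tooly yaw 33.87 z [-0. -0. -1.] tilt 0.01
F stand 1.13 1.87 1.37 open 0.010015648504292454 grip 5.999954268336296 q [-0.3   0.37  1.4  -0.    1.38 -0.89]
```

The opening is 10.0 mm, which matches the tab. Firm up the grip and draw the latch 11 mm slowly.

Emit:
arm_command(deltas=[[[0, 0, 0, 0, 0, 0], [0, 0, 0, 0, 0, 0], [-0.1, -0.067, 0, 0, 0, 0], [-0.1, -0.067, 0, 0, 0, 0], [-0.1, -0.067, 0, 0, 0, 0], [-0.1, -0.067, 0, 0, 0, 0], [-0.1, -0.067, 0, 0, 0, 0], [-0.1, -0.067, 0, 0, 0, 0], [-0.1, -0.067, 0, 0, 0, 0], [-0.1, -0.067, 0, 0, 0, 0], [-0.1, -0.067, 0, 0, 0, 0], [0, 0, 0, 0, 0, 0]]], squeeze=35)

```text
t: 5.2
tool_pos: [0.6436, -0.1493, 0.0878]
orientation: [1.475, 2.77, 0.006]
force: [10.8, 4.0, -4.2]
opening: 0.0091
gripper_force: 35.0
```

```bash
python3 st.py
```

```text
t 5.2 tcp [ 0.6436 -0.1493  0.0878] stand [-0.1197  0.0757  0.0878] tooly yaw 33.93 z [ 0.005  0.002 -1.   ] tilt 0.08
F stand -2.72 -11.22 -4.19 open 0.009107854101402245 grip 35.00177174806595 q [-0.31  0.35  1.42  0.    1.37 -0.9 ]
```

Emit:
arm_command(deltas=[[[-0.1, -0.067, 0, 0, 0, 0], [-0.1, -0.067, 0, 0, 0, 0], [-0.1, -0.067, 0, 0, 0, 0], [0, 0, 0, 0, 0, 0], [0, 0, 0, 0, 0, 0], [0, 0, 0, 0, 0, 0]]])

```text
t: 5.7
tool_pos: [0.641, -0.1511, 0.0879]
orientation: [1.474, 2.77, 0.006]
force: [11.1, 5.9, -4.7]
opening: 0.0094
gripper_force: 35.0
```

```bash
python3 st.py; python3 - <<'E'
from h import *
R0=cv2.Rodrigues(np.array(monitor.read_state()['orientation']))[0]
p=monitor.read_state()['tool_pos']; H=W(.12,0,.1)
r=p-H
for a in(1.5,5,10,15,20,25,30):
    Ra=cv2.Rodrigues(Y*np.radians(a))[0]; print(a,((Ra@r-r)*100).round(3))
print('rot per deg',Y)
E
```

```text
t 5.7 tcp [ 0.641  -0.1511  0.0879] stand [-0.1198  0.0789  0.0879] tooly yaw 33.94 z [ 0.005  0.002 -1.   ] tilt 0.09
F stand -1.31 -12.44 -4.68 open 0.009438430887735287 grip 35.00271052122116 q [-0.31  0.34  1.43  0.    1.37 -0.9 ]
1.5 [ 0.013 -0.019  0.628]
5 [ 0.008 -0.012  2.094]
10 [-0.086  0.128  4.182]
15 [-0.281  0.418  6.247]
20 [-0.576  0.857  8.273]
25 [-0.968  1.44  10.246]
30 [-1.454  2.164 12.15 ]
rot per deg [-0.83001229 -0.55774511  0.        ]
```

The latch is drawn about 10.5 mm (12.4 N, as the spring predicts). Lift the first 3° gently and check the force.

Emit:
arm_command(deltas=[[[0, 0, 0.1, -0.21, -0.14, 0], [0, 0, 0.2, -0.41, -0.28, 0], [0, 0, 0.2, -0.41, -0.28, 0], [0, 0, 0.21, -0.41, -0.28, 0], [0, 0, 0.21, -0.41, -0.28, 0], [0, 0, 0.21, -0.42, -0.28, 0], [0, 0, 0.13, -0.21, -0.14, 0]]])

```text
t: 6.28
tool_pos: [0.6413, -0.1512, 0.101]
orientation: [1.452, 2.728, -0.032]
force: [11.6, 4.3, -4.1]
opening: 0.0099
gripper_force: 35.0
```

```bash
python3 st.py
```

```text
t 6.2833 tcp [ 0.6413 -0.1512  0.101 ] stand [-0.12    0.0788  0.101 ] tooly yaw 33.96 z [ 0.036 -0.042 -0.998] tilt 3.16
F stand -2.88 -12.05 -4.15 open 0.009902525095867209 grip 35.003737807273865 q [-0.29  0.29  1.47 -0.03  1.34 -0.88]
```

Following smoothly with about 4 N of weight. Continue to 12°, then check.

Emit:
arm_command(deltas=[[[-0.01, 0.01, 0.31, -0.62, -0.42, 0], [-0.01, 0.01, 0.31, -0.62, -0.42, 0], [-0.01, 0.01, 0.31, -0.62, -0.42, 0], [-0.01, 0.01, 0.31, -0.62, -0.42, 0], [-0.01, 0.01, 0.31, -0.62, -0.42, 0], [-0.01, 0.02, 0.31, -0.62, -0.42, 0], [-0.02, 0.03, 0.31, -0.62, -0.42, 0], [-0.02, 0.03, 0.31, -0.62, -0.42, 0], [-0.02, 0.03, 0.31, -0.62, -0.42, 0], [-0.02, 0.03, 0.31, -0.62, -0.42, 0], [-0.02, 0.03, 0.31, -0.62, -0.42, 0], [-0.02, 0.03, 0.31, -0.62, -0.42, 0]]])

```text
t: 7.28
tool_pos: [0.6395, -0.1489, 0.1385]
orientation: [1.385, 2.602, -0.138]
force: [11.9, 3.6, -3.6]
opening: 0.0094
gripper_force: 35.0
```

```bash
python3 st.py
```

```text
t 7.2833 tcp [ 0.6395 -0.1489  0.1385] stand [-0.1171  0.0789  0.1385] tooly yaw 33.98 z [ 0.123 -0.171 -0.978] tilt 12.15
F stand -3.59 -11.89 -3.6 open 0.009351809218908188 grip 35.005579590797424 q [-0.22  0.15  1.58 -0.15  1.26 -0.78]
```

Emit:
arm_command(deltas=[[[-0.03, 0.04, 0.31, -0.62, -0.42, 0], [-0.03, 0.04, 0.31, -0.62, -0.42, 0], [-0.03, 0.05, 0.31, -0.62, -0.42, 0], [-0.04, 0.05, 0.31, -0.62, -0.42, 0], [-0.04, 0.06, 0.31, -0.62, -0.42, 0], [-0.04, 0.06, 0.31, -0.62, -0.42, 0], [-0.04, 0.06, 0.3, -0.62, -0.42, 0], [-0.04, 0.07, 0.3, -0.62, -0.42, 0], [-0.05, 0.07, 0.3, -0.62, -0.42, 0], [-0.05, 0.07, 0.3, -0.62, -0.42, 0], [-0.05, 0.08, 0.3, -0.62, -0.42, 0], [-0.05, 0.08, 0.3, -0.62, -0.42, 0]]])

```text
t: 8.28
tool_pos: [0.6346, -0.1414, 0.1754]
orientation: [1.317, 2.474, -0.236]
force: [13.1, 3.1, -2.9]
opening: 0.0095
gripper_force: 35.0
```

Emit:
arm_command(deltas=[[[-0.05, 0.08, 0.3, -0.62, -0.42, 0], [-0.06, 0.09, 0.3, -0.62, -0.42, 0], [-0.06, 0.09, 0.3, -0.62, -0.42, 0], [-0.06, 0.09, 0.29, -0.62, -0.42, 0], [-0.06, 0.1, 0.29, -0.62, -0.42, 0], [-0.07, 0.1, 0.29, -0.62, -0.42, 0], [-0.07, 0.1, 0.29, -0.62, -0.42, 0], [-0.07, 0.11, 0.29, -0.62, -0.42, 0], [-0.07, 0.11, 0.29, -0.62, -0.42, 0], [-0.08, 0.11, 0.28, -0.62, -0.42, 0], [-0.05, 0.08, 0.19, -0.42, -0.28, 0], [-0.03, 0.04, 0.1, -0.2, -0.14, 0]]])

```text
t: 9.28
tool_pos: [0.6273, -0.1302, 0.208]
orientation: [1.252, 2.354, -0.318]
force: [13.3, 2.7, -2.0]
opening: 0.0095
gripper_force: 35.0
```

Emit:
arm_command(deltas=[[[0, 0, 0, 0, 0, 0], [0, 0, 0, 0, 0, 0], [0, 0, 0, 0, 0, 0], [0, 0, 0, 0, 0, 0], [0, 0, 0, 0, 0, 0], [0, 0, 0, 0, 0, 0]]])

```text
t: 9.78
tool_pos: [0.6275, -0.1303, 0.2078]
orientation: [1.253, 2.355, -0.317]
force: [13.1, 3.0, -2.5]
opening: 0.0096
gripper_force: 35.0
```

```bash
python3 st.py; python3 - <<'E'
from h import *
a=eyes.read_camera('scene'); b=eyes.read_camera('top')
A=cv2.resize(a[170:290,265:365],None,fx=4,fy=4,interpolation=2); B=cv2.resize(b[80:200,180:280],None,fx=4,fy=4,interpolation=2)
cv2.imwrite('pics/a2.png',np.hstack([A,B]))
E
```

```text
t 9.7833 tcp [ 0.6275 -0.1303  0.2078] stand [-0.095   0.0786  0.2078] tooly yaw 34.1 z [ 0.281 -0.402 -0.872] tilt 29.35
F stand -4.84 -12.54 -2.53 open 0.009552580527249317 grip 35.013248026371 q [-0.03 -0.09  1.77 -0.44  1.17 -0.51]
```

View pics/a2.png

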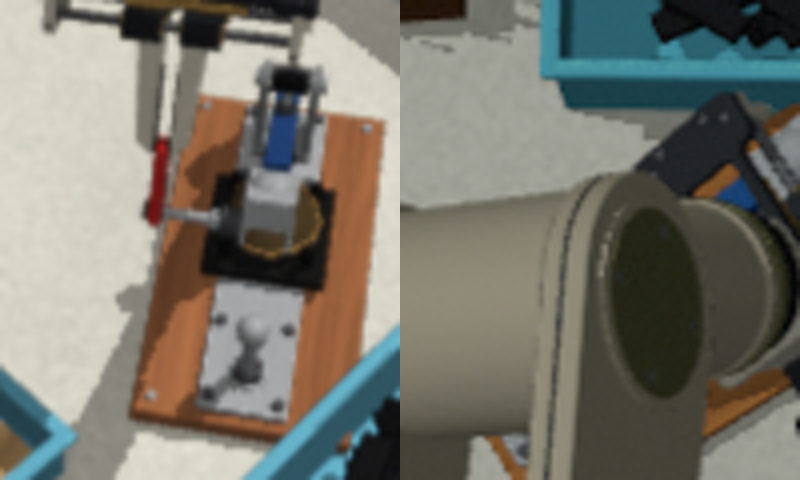

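The picture shows the bar raised with its tab still gripped at (160,175), the ball bare at (250,325), and the oyster in its cradle. The tool tilt is 29.4° and the forces are steady, so I'm handing in.

```bash
python3 -c "
from plant import ticket; print(ticket.close_job())"
```

```text
the job is handed in; nothing more can be done
None
```

I drew the latch about 10.5 mm, lifted the bar smoothly off its ball, and handed the job in with the gripper still holding it by the latch tab at about 29° and the oyster still in its cradle; no verdict came back.

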